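# Pre-tension the bench spring balancer

### The arm

A 6-joint arm with a two-finger parallel gripper is mounted at the origin on a cart in front of the work surface, level with it; the furniture and walls round the work are solid. World frame = base frame: x ahead of the robot, y to its left, z up, the work surface at z = 0. Lengths are in m, angles in rad, forces in N, time in s.
With the tool pointing down it reaches from about 0.35 to 0.775 m from the base axis. Payload 5.5 kg.
Tool frame: the origin (TCP) lies between the finger pads; the fingertips stand 8 mm ahead of it and the grasp point (between the pads) lies 11 mm behind it; z points along the fingers, y is the line along which they close (so a half turn about z gives the same grasp; the last joint's range is limited). The gripper opens to 85 mm and grips with 20 to 120 N. Pads are 22 mm wide; open, the fingers measure 114 mm over their backs; the gripper's body (76 mm by 85 mm) begins 54 mm behind the grasp point. The pads swing forward as they close: fully open they stand 13 mm farther back than shut.
Start: joints at [-1.462, 0.313, 0.046, 1.304, 0, 1.431], TCP at [0.142, -0.557, 0.239] pointing down, gripper open.
Joint ranges: [-2.76, 2.76], [-0.86, 1.69], [-1.03, 1.26], [-2.2, 2.34], [-1.47, 1.5], [-3.14, 3.14]. Speed limits (rad/s): [2.57, 2.57, 3.14, 3.14, 3.14, 3.14].

### API

Orientations are given as a unit quaternion [w, x, y, z].
In Python, from workcell import status, vision, job gives the robot as it stands. The module is installed in compiled form; this text tells all that it offers.
- The arm moves only by the tool apply_moves, never from a script. Its argument "moves" is one flat list of numbers, 6 for each row, row after row: the shift along the world's x, y, z in units of 25 mm (1.0 is 25 mm), then the turn, a rotation vector about the world's x, y, z in rad. In form: [x, y, z, rx, ry, rz, x, y, z, rx, ry, rz, ...]. A call has 1 to 20 rows; each row is the pose to reach, as a shift and turn from the pose commanded when the call began; what a row does not reach only later rows make up. A row lasts 1/12 s, in which the tool goes at most 41.7 mm and 7.16 degrees, less where a joint would pass 70% of its speed; a pose out of reach is approached as far as the arm can. A call with a gripper value outside its range is refused whole. "claw" is the opening in per cent of the stroke, from 0 (shut) to 100 (fully open), set as the call begins (left out, the last holds). The fingers move at their own pace and stop on an object; "newtons" is the grip in N (left out, the last holds). Time passes only in rows, so rows that repeat a pose let the fingers close. It gives the time, the measured TCP pose, the force, the opening and the grip force at its end, in the units of the state.
- status.get_state(): the state, without advancing time (a new reading comes with each control period).
- vision.read_camera(name): name is "scene" or "top"; returns a dict with "image" (480x640x3 uint8, blue, green, red), "camera_matrix" (3x3 intrinsics, pixels), "camera_from_world" (4x4, takes a point from world to camera coordinates). Camera axes: x right, y down, z forward; pixel columns grow to the right and rows downward; lengths in m; the calibration is good to about 2 mm. A picture is of the moment at which its call begins. There is no depth.
- job.hand_in(): hands the job in; it is judged then, once.
The state is a dict: "clock": time; "joint_pos": joint angles; "qvel": joint speeds; "tau": joint torques, N m; "tcp_pos": TCP position; "orientation": TCP orientation; "wrist_force": force on the tool from outside, world axes, zero at the start; "ft_torque": the same for the moment, N m; "finger_gap": finger opening in m; "grip_force": force on a finger pad.
Only numpy, scipy, OpenCV 4.12 (cv2) and the standard library are available. Lean on these libraries where they do the work, as an engineer would, in place of code of your own. Each camera call takes 0.05 s, during which the arm holds its last target. There are 200 camera calls.

### The job

Wind the spring balancer up with its black wing knob, clockwise, until the red tooth has just clicked past the yellow pawl, so that on letting go the pawl holds the wheel by the red tooth; do not let the next tooth click past as well. Then slide the green-tabbed lock fully home behind the pawl. Leave the cone, weight and wedge beside it standing where they are.

Things in the scene. Friction and masses are not known exactly. Their poses are not given: they have to be found in the camera images.
- balancer: Spring balancer fixed to the table: grey base plate 175 x 165 x 12 mm with a ribbed blue spring drum (radius 60 mm). Origin on the table under the wheel's axle; z up. The plate runs from -100 to +75 mm in x and -95 to +70 mm in y. Everything on it is below 52 mm except the wing knob and the lock tab.
- wheel (a joint): Turn of the ratchet wheel with its wing knob about the upright axle, rad, growing CLOCKWISE from above (winding up). 16 teeth, 0.3927 apart. A spring (0.12 to 0.25 N m) turns it back until a tooth rests on the pawl, so when released it rests near a multiple of 0.3927. Red tooth caught: 2.75. It starts 3 to 6 teeth short and cannot turn back past the pawl.
- knob_grip (a point): Grip point of the black wing knob, on the axle, 80 mm above the table. The knob is a bar 80 mm long and 18 mm thick, 60 to 94 mm above the table, over the wheel, and turns with it. This frame's x lies along the bar, y across its thickness, z up. Half turns look alike. Above 55 mm there is free space to 70 mm from the axle all round.
- red_tooth (a point): Top of the red tooth, 49 mm from the axle, 47 mm above the table; turns with the wheel. The wheel is bare aluminium, tooth tips 52 mm from the axle. While winding, the pawl rides up each tooth's ramp (resistance rises to about 0.1 N m more), then drops over its tip: for the red tooth at about 2.76; the next click, one too far, comes 0.39 rad later.
- pawl_beak (a point): Top of the yellow pawl's beak, 47 mm above the table, which drops behind the teeth at the balancer's -y side. When the red tooth is caught it lies right beside the beak, at its -x side in the balancer's frame.
- pawl (a joint): Swing of the sprung pawl, rad: about 0.02 when down in a notch, up to about 0.17 on the tip of a tooth. At the very start it snaps down into the wheel within 0.2 s.
- lock (a joint): Travel of the lock slide, m, along the balancer's +x: 0 drawn back, 0.040 home against its stop, its bolt then lying behind the pawl so that it cannot lift. It starts at 0 to 0.012. It needs about 2 N and stays where it is left; a lifted pawl blocks it.
- lock_tab (a point): Centre of the top face of the lock's green thumb tab, 85 mm above the table. The tab is 12 mm thick along the balancer's x, 24 mm wide along y, 47 to 85 mm above the table; axes as the balancer's. It can be pinched across its thickness from above, or pushed, with the fingertips kept over 52 mm, clear of the pawl (top 50 mm).
- cone: Navy blue cone of thread, 84 x 96 x 150 mm, standing loose near the balancer; origin under its centre. Bystander.
- iron_weight: Grey round pattern weight with a knob, 72 mm wide, 52 mm high, loose; origin under its centre. Bystander.
- wedge: Brown wooden wedge, 36 x 100 x 30 mm, lying loose; origin under its centre. Bystander.

How it is judged:
By the outcome, as a careful person would: the job done as asked, in the order asked, and still so for the second after the job is handed in, with the robot touching nothing.
It also fails if it takes over 58 s, if anything falls off the work surface, if the arm or the gripper's body presses on something with over 40 N, if the wrist force passes 120 N, or if a joint passes its speed limit or range.

## Working session

There is one attempt and no reset: what is moved stays moved. The work goes in short steps, Python scripts to look and compute and a tool call to move; the robot and the scene stay as the last step left them, time stands still between calls to the robot, and variables do not carry over. Pictures are saved under pics/ and viewed, at most 10 in all, crops included, and the job is handed in when it is done.

Besides the shell and the picture viewer there is one more tool, called after "Emit:" as name(argument=value, ...) on one line, values as JSON. apply_moves: Moves the arm, as the interface text tells. Its arguments: {"type":"object","properties":{"moves":{"type":"array","items":{"type":"number"}},"claw":{"type":"number"},"newtons":{"type":"number"}},"required":["moves"]}

```bash
mkdir -p pics; cat > h.py <<'E'
import numpy as np, cv2
from workcell import status, vision, job
def cam(n):
    d=vision.read_camera(n); return d["image"],np.array(d["camera_matrix"]),np.array(d["camera_from_world"])
def plane(px,K,T,z):
    R,t=T[:3,:3],T[:3,3]; c=-R.T@t
    d=R.T@np.linalg.inv(K)@np.array([px[0],px[1],1.]); return c+d*(z-c[2])/d[2]
def proj(p,K,T):
    q=K@(T[:3,:3]@np.array(p)+T[:3,3]); return q[:2]/q[2]
E
python3 - <<'E'
from h import *
for n in("top","scene"):
    im,K,T=cam(n); cv2.imwrite(f"pics/{n}0.png",im); print(n,K.round(1).tolist(),(-T[:3,:3].T@T[:3,3]).round(3))
print(status.get_state())
E
```

```text
top [[457.5, 0.0, 313.3], [0.0, 457.5, 239.1], [0.0, 0.0, 1.0]] [0.488 0.059 1.028]
scene [[498.4, 0.0, 317.3], [0.0, 498.4, 239.5], [0.0, 0.0, 1.0]] [0.195 0.443 0.751]
{'clock': 0.1, 'joint_pos': array([-1.46160209e+00,  3.13957500e-01,  4.51104645e-02,  1.30357484e+00,
       -7.74196015e-06,  1.43124253e+00]), 'qvel': array([-0.00090435, -0.00127458,  0.00294389, -0.0001406 , -0.00027267,
        0.00130815]), 'tau': array([ 2.88608026e-03, -4.81726849e+01,  2.99243921e+01,  1.28518316e-02,
       -1.93275746e-04,  5.99571592e-06]), 'tcp_pos': array([ 0.14152734, -0.55687427,  0.238487  ]), 'orientation': array([-8.12738896e-04,  9.92275189e-01,  1.24053573e-01,  8.46672170e-06]), 'wrist_force': array([ 0.0041061 , -0.83473765, -0.69654481]), 'ft_torque': array([-0.03809673, -0.04915121, -0.04367966]), 'grip_force': 0.0, 'finger_gap': 0.08535058806187669}
```

View pics/top0.png

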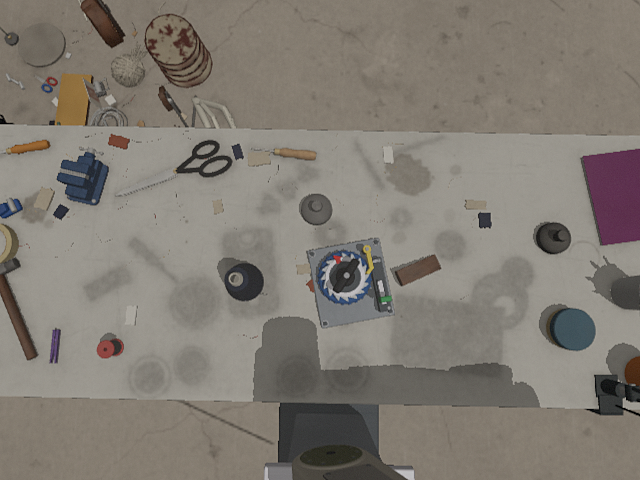

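View pics/scene0.png

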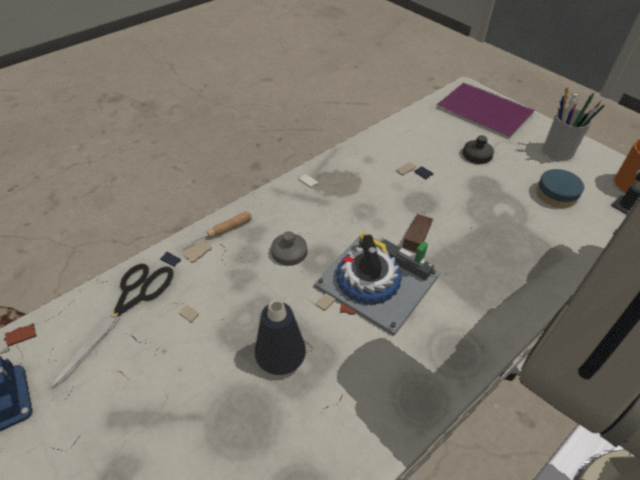

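The top view shows the balancer at about (347,277), the knob at (346,275), the red tooth near (338,259), the yellow pawl at about (370,258) and the green tab at (385,299). The cone is at (243,282), the weight at (316,209) and the wedge at (417,270). I'll zoom in next.

```bash
python3 - <<'E'
import cv2
a=cv2.imread("pics/top0.png")[230:335,295:405]; b=cv2.imread("pics/scene0.png")[220:335,310:445]
a=cv2.resize(a,None,fx=5,fy=5,interpolation=cv2.INTER_CUBIC)[:,:]; 
cv2.imwrite("pics/c1.png",a); 
E
cat > m.py <<'E'
from h import *
def masks(im):
    h=cv2.cvtColor(im,cv2.COLOR_BGR2HSV); return dict(
    red=cv2.inRange(h,(0,170,110),(6,255,255))|cv2.inRange(h,(174,170,110),(180,255,255)),
    yel=cv2.inRange(h,(22,120,120),(33,255,255)), grn=cv2.inRange(h,(50,110,40),(80,255,255)))
def blobs(m,lo):
    n,l,s,c=cv2.connectedComponentsWithStats(m); return [(s[i,4],s[i,:4].tolist(),c[i].round(1).tolist()) for i in range(1,n) if s[i,4]>=lo]
E
python3 - <<'E'
from m import *
for n,(u0,u1,v0,v1) in dict(top=(295,405,230,335),scene=(310,445,220,335)).items():
    im,K,T=cam(n)
    for k,m in masks(im).items():
        q=np.zeros_like(m); q[v0:v1,u0:u1]=m[v0:v1,u0:u1]
        for b in blobs(q,4): print(n,k,b,[plane(b[2],K,T,z).round(4).tolist()[:2] for z in (.047,.085)])
    for p in [(313,247),(379,238),(394,315),(321,327)]:
        if n=="top": print(p,plane(p,K,T,.012).round(4))
E
```

```text
top red (np.int32(16), [334, 256, 6, 7], [335.9, 257.9]) [[0.5904, 0.0143], [0.5864, 0.016]]
top yel (np.int32(127), [363, 245, 11, 29], [368.6, 258.7]) [[0.5901, -0.0561], [0.5861, -0.0516]]
top grn (np.int32(49), [381, 296, 11, 6], [385.6, 298.5]) [[0.5059, -0.0925], [0.5052, -0.0866]]
(313, 247) [0.6175 0.0643 0.012 ]
(379, 238) [ 0.6409 -0.0833  0.012 ]
(394, 315) [ 0.471  -0.1162  0.012 ]
(321, 327) [0.4419 0.0432 0.012 ]
scene red (np.int32(22), [344, 257, 8, 5], [347.4, 259.0]) [[0.5904, 0.0133], [0.5691, 0.0365]]
scene yel (np.int32(8), [360, 234, 3, 4], [361.0, 236.0]) [[0.6148, -0.0456], [0.5921, -0.0192]]
scene yel (np.int32(68), [373, 239, 13, 13], [380.2, 244.8]) [[0.5753, -0.0573], [0.5548, -0.0303]]
scene grn (np.int32(67), [417, 242, 10, 15], [421.7, 247.9]) [[0.5192, -0.1108], [0.5017, -0.0808]]
```

View pics/c1.png

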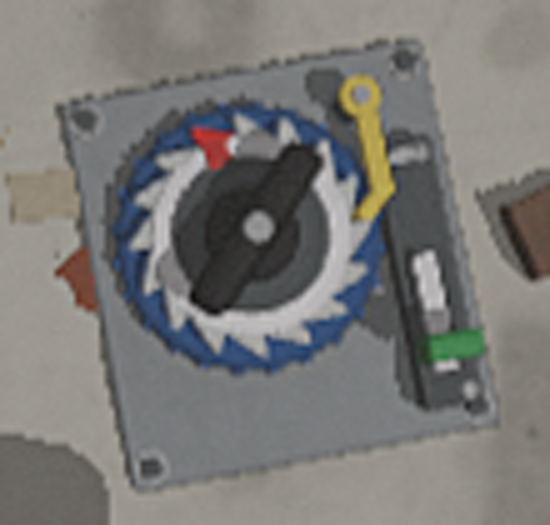

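The crop shows the plate corners at about (58,105), (418,42), (497,425) and (130,490). The hub is at (258,227), the bar ends at (207,295) and (305,160), the red tooth at (212,147), the beak at (365,213) and the green tab at (456,346).

```bash
cat > fit.py <<'E'
from m import *
from scipy.optimize import least_squares
def cr(x,y): return (295+(x+.5)/5-.5,230+(y+.5)/5-.5)
C=[cr(58,105),cr(418,42),cr(497,425),cr(130,490)]
B=np.array([(75,70),(75,-95),(-100,-95),(-100,70)])/1e3
E
python3 - <<'E'
from fit import *
im,K,T=cam("top"); ims,Ks,Ts=cam("scene")
W=np.array([plane(p,K,T,.012)[:2] for p in C])
f=lambda s:(np.c_[B@[np.cos(s[2]),-np.sin(s[2])],B@[np.sin(s[2]),np.cos(s[2])]]+s[:2]-W).ravel()
r=least_squares(f,[.55,-.01,0]); x,y,a=r.x; print("bal",r.x,r.fun.round(4))
o=np.array([x,y]); R=np.array([[np.cos(a),-np.sin(a)],[np.sin(a),np.cos(a)]])
loc=lambda p:R.T@(p[:2]-o)
hub=plane(cr(258,227),K,T,.094); print("hub",hub,loc(hub))
for n,p,z in [("red",(335.9,257.9),.047),("beak",cr(365,213),.047),("tab",(385.6,298.5),.085)]:
    w=plane(p,K,T,z); l=loc(w); print(n,w,l,"cw ang",-np.arctan2(l[1],l[0]),"about hub",-np.arctan2(*(R.T@(w-hub)[:2])[::-1]))
e=[plane(cr(*p),K,T,.094) for p in [(207,295),(305,160)]]; d=e[1]-e[0]; print("bar yaw",np.arctan2(d[1],d[0]),np.linalg.norm(d),(e[0]+e[1])/2)
# knob mask (dark) for bar direction
g=cv2.cvtColor(im,cv2.COLOR_BGR2HSV)[...,2]
for th in(45,55,65):
    m=np.zeros_like(g); m[255:300,325:370]=(g[255:300,325:370]<th)*255
    c=max(cv2.findContours(m,0,1)[0],key=cv2.contourArea); print(th,cv2.contourArea(c),cv2.minAreaRect(c))
print("scene proj hub",proj([*hub[:2],.094],Ks,Ts),"tab", proj([*plane((385.6,298.5),K,T,.085)],Ks,Ts))
E
```

```text
bal [ 0.55035671 -0.00388471  0.19953835] [ 0.001   0.0003  0.0019 -0.0006 -0.0007 -0.0006 -0.0021  0.0009]
hub [ 0.55086618 -0.00501312  0.094     ] [ 0.00027569 -0.00120701]
red [0.59036126 0.01430982 0.047     ] [0.04281724 0.00990393] cw ang -0.2273094821168077 about hub -0.2554717600843712
beak [ 0.56097625 -0.05402666  0.047     ] [ 0.00046985 -0.05125202] cw ang 1.5616291697852722 about hub 1.5669166889894095
tab [ 0.50516479 -0.08660034  0.085     ] [-0.06069087 -0.0721166 ] cw ang 2.2703734626232333 about hub 2.280940104489284
bar yaw -0.6142452956871143 0.06830437502134012 [ 0.55076291 -0.00428271  0.094     ]
45 66.0 ((342.5000305175781, 273.5000305175781), (12.074766159057617, 38.013153076171875), 26.56505012512207)
55 416.0 ((344.7432556152344, 274.45947265625), (21.040822982788086, 38.2454719543457), 35.53767776489258)
65 546.5 ((344.2500305175781, 274.2500305175781), (21.920310974121094, 38.18376159667969), 45.0)
scene proj hub [372.24689099 249.81743324] tab [422.36758469 245.1945083 ]
```

Emit:
apply_moves(moves=[16.37,22.1,-2,0,0,2.29,16.37,22.1,-2,0,0,2.29,16.37,22.1,-2,0,0,2.29,16.37,22.1,-2,0,0,2.29,16.37,22.1,-2,0,0,2.29,16.37,22.1,-2,0,0,2.29,16.37,22.1,-2,0,0,2.29,16.37,22.1,-2,0,0,2.29,16.37,22.1,-2,0,0,2.29,16.37,22.1,-2,0,0,2.29,16.37,22.1,-2,0,0,2.29,16.37,22.1,-2,0,0,2.29,16.37,22.1,-2,0,0,2.29,16.37,22.1,-2,0,0,2.29,16.37,22.1,-2,0,0,2.29,16.37,22.1,-2,0,0,2.29,16.37,22.1,-2,0,0,2.29,16.37,22.1,-2,0,0,2.29,16.37,22.1,-2,0,0,2.29,16.37,22.1,-2,0,0,2.29], claw=70)

```text
clock: 1.97
tcp_pos: [0.551, -0.004, 0.189]
orientation: [-0.0, 0.296, 0.955, -0.0]
wrist_force: [0.0, 0.2, 0.3]
finger_gap: 0.0595
grip_force: 0.0
```

Emit:
apply_moves(moves=[0,0,-1,0,0,0,0,0,-2,0,0,0,0,0,-3,0,0,0,0,0,-3.8,0,0,0,0,0,-4.4,0,0,0,0,0,-4.76,0,0,0,0,0,-4.76,0,0,0])

```text
clock: 2.55
tcp_pos: [0.5492, -0.005, 0.0684]
orientation: [-0.002, 0.298, 0.955, -0.0]
wrist_force: [0.4, -0.1, -0.3]
finger_gap: 0.0602
grip_force: 0.0
```

```bash
python3 - <<'E'
from h import *
im,K,T=cam("scene"); cv2.imwrite("pics/s1.png",cv2.resize(im[180:330,280:480],None,fx=4,fy=4,interpolation=cv2.INTER_CUBIC))
s=status.get_state(); print(s["tcp_pos"],s["wrist_force"],s["joint_pos"][5])
E
```

```text
[ 0.55008897 -0.00503476  0.06975318] [-0.66001584 -0.33155609  1.01890297] 0.4489755628692416
```

View pics/s1.png

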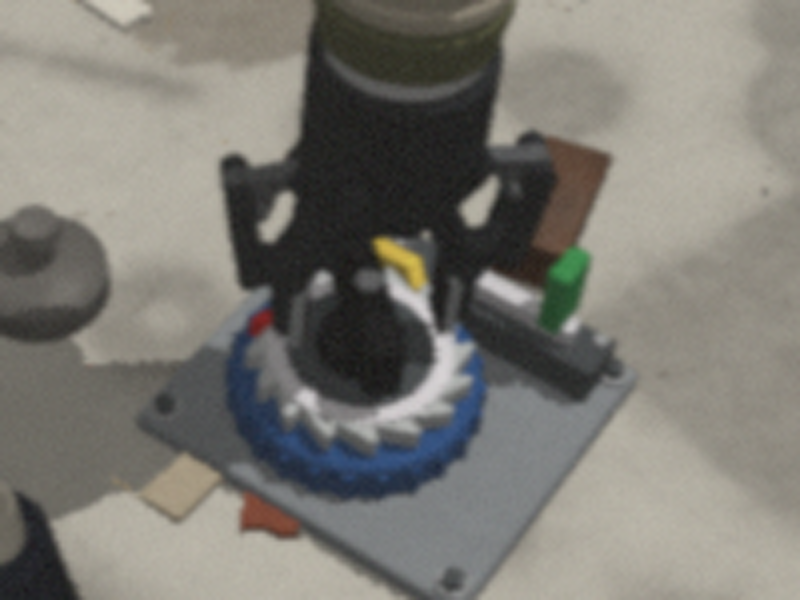

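The scene view shows the fingers straddling the knob, with the pads either side of the bar near (285,300) and (450,300). The red tooth is at (262,322), the pawl at (400,260) and the tab at (567,285), all clear. Closing the gripper.

Emit:
apply_moves(moves=[0,0,0,0,0,0,0,0,0,0,0,0,0,0,0,0,0,0,0,0,0,0,0,0,0,0,0,0,0,0,0,0,0,0,0,0,0,0,0,0,0,0,0,0,0,0,0,0], claw=0, newtons=60)

```text
clock: 3.27
tcp_pos: [0.5515, -0.0053, 0.0717]
orientation: [0.001, 0.297, 0.955, -0.0]
wrist_force: [-1.6, -1.7, 6.1]
finger_gap: 0.0171
grip_force: 58.7
```

```bash
python3 - <<'E'
from h import *
s=status.get_state(); print({k:np.round(s[k],4) for k in s})
q=s["orientation"];print(2*np.arctan2(q[2],q[1]))
E
```

```text
{'clock': np.float64(3.2667), 'joint_pos': array([-1.547e-01,  3.746e-01, -2.972e-01,  8.968e-01, -8.000e-04,
        4.480e-01]), 'qvel': array([ 0.0001, -0.0007, -0.    , -0.0006,  0.    , -0.0002]), 'tau': array([  0.734 , -44.4323,  24.6646,  -0.6424,   0.5775,   0.1942]), 'tcp_pos': array([ 0.5515, -0.0053,  0.0717]), 'orientation': array([ 1.100e-03,  2.968e-01,  9.549e-01, -3.000e-04]), 'wrist_force': array([-1.6068, -1.6933,  6.0581]), 'ft_torque': array([-0.3541,  0.4642,  0.2092]), 'grip_force': np.float64(58.6967), 'finger_gap': np.float64(0.0171)}
2.538842325728833
```

Emit:
apply_moves(moves=[0,0,0,0,0,-0.05,0,0,0,0,0,-0.15,0,0,0,0,0,-0.25,0,0,0,0,0,-0.35,0,0,0,0,0,-0.45,0,0,0,0,0,-0.55,0,0,0,0,0,-0.65,0,0,0,0,0,-0.75,0,0,0,0,0,-0.85,0,0,0,0,0,-0.95,0,0,0,0,0,-1.05,0,0,0,0,0,-1.15,0,0,0,0,0,-1.25,0,0,0,0,0,-1.35,0,0,0,0,0,-1.45,0,0,0,0,0,-1.55,0,0,0,0,0,-1.65,0,0,0,0,0,-1.7,0,0,0,0,0,-1.7,0,0,0,0,0,-1.7])

```text
clock: 4.93
tcp_pos: [0.5515, -0.0053, 0.0717]
orientation: [0.001, 0.913, 0.407, 0.001]
wrist_force: [-2.0, -1.8, 6.5]
finger_gap: 0.0172
grip_force: 58.9
```

```bash
python3 - <<'E'
from h import *
im,K,T=cam("scene"); cv2.imwrite("pics/s2.png",cv2.resize(im[180:330,280:480],None,fx=4,fy=4,interpolation=cv2.INTER_CUBIC))
s=status.get_state(); print(s["tcp_pos"],s["wrist_force"],s["ft_torque"],s["joint_pos"][5],s["finger_gap"])
q=s["orientation"];print(2*np.arctan2(q[2],q[1]))
E
```

```text
[ 0.55143341 -0.00532284  0.07169583] [-2.31820553 -2.25496902  6.9007488 ] [-0.30758009  0.49705537  0.19124022] 2.148114321358333 0.017228384851167452
0.8387576541496056
```

View pics/s2.png

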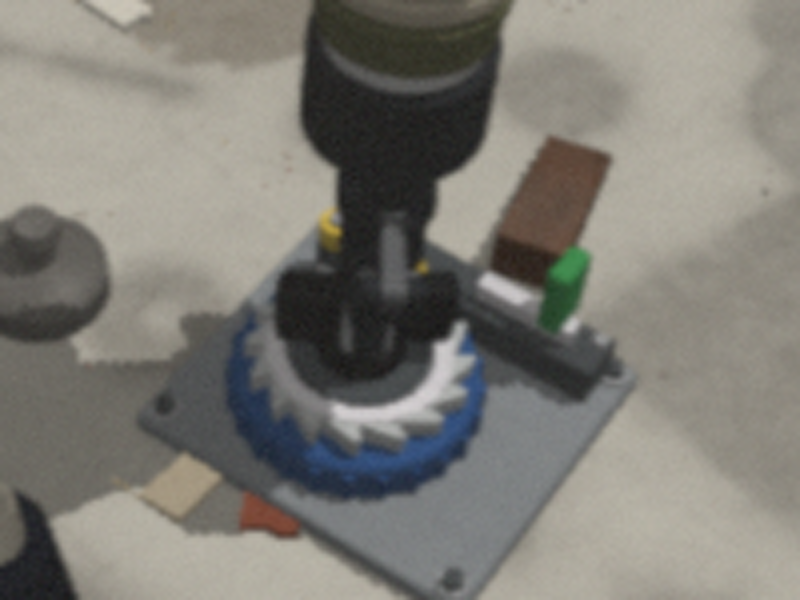

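The wheel followed the grip. The red tooth is hidden behind the gripper and the pawl shows at about (330,230) and (422,268). I'll turn the remaining amount and then ease back.

Emit:
apply_moves(moves=[0,0,0,0,0,-0.08,0,0,0,0,0,-0.16,0,0,0,0,0,-0.24,0,0,0,0,0,-0.32,0,0,0,0,0,-0.4,0,0,0,0,0,-0.45,0,0,0,0,0,-0.45,0,0,0,0,0,-0.45])

```text
clock: 5.65
tcp_pos: [0.5514, -0.0053, 0.0717]
orientation: [0.001, 0.981, 0.193, 0.001]
wrist_force: [-1.6, -1.7, 6.6]
finger_gap: 0.0168
grip_force: 59.0
```

```bash
python3 - <<'E'
from m import *
im,K,T=cam("scene")
for k,m in masks(im).items():
    q=np.zeros_like(m); q[220:335,320:445]=m[220:335,320:445]; print(k,[(b,plane(b[2],K,T,.047).round(4)) for b in blobs(q,2)])
s=status.get_state(); print(s["tcp_pos"],s["ft_torque"],s["joint_pos"][5],s["finger_gap"])
q=s["orientation"];print(2*np.arctan2(q[2],q[1]))
E
```

```text
red []
yel [((np.int32(40), [381, 242, 7, 10], [384.4, 246.3]), array([ 0.5676, -0.0606,  0.047 ]))]
grn [((np.int32(75), [417, 242, 10, 16], [421.7, 248.5]), array([ 0.5183, -0.1096,  0.047 ])), ((np.int32(3), [418, 258, 2, 2], [418.7, 258.7]), array([ 0.5055, -0.0865,  0.047 ]))]
[ 0.55142448 -0.0052865   0.07170985] [-0.3246477   0.49704811  0.21033053] 2.598072037763047 0.016947932346847803
0.38887192883033334
```

Emit:
apply_moves(moves=[0,0,0,0,0,0.05,0,0,0,0,0,0.1,0,0,0,0,0,0.15,0,0,0,0,0,0.15])

```text
clock: 6.03
tcp_pos: [0.5515, -0.0053, 0.0717]
orientation: [0.001, 0.964, 0.267, 0.001]
wrist_force: [-2.1, -2.6, 7.0]
finger_gap: 0.0175
grip_force: 59.6
```

Emit:
apply_moves(moves=[0,0,0,0,0,0,0,0,0,0,0,0,0,0,0,0,0,0,0,0,0,0,0,0,0,0,0,0,0,0,0,0,0,0,0,0,0,0,1,0,0,0,0,0,2,0,0,0,0,0,3,0,0,0,0,0,4,0,0,0,-1,-1,4,0,0,0,-2,-2,4,0,0,0,-3,-3,4,0,0,0,-4,-4.5,4,0,0,0,-5,-6,4,0,0,0,-5,-6,4,0,0,0], claw=70)

```text
clock: 7.37
tcp_pos: [0.423, -0.1585, 0.1704]
orientation: [0.001, 0.965, 0.264, -0.001]
wrist_force: [0.5, 0.2, -0.0]
finger_gap: 0.0598
grip_force: 0.0
```

```bash
python3 - <<'E'
from m import *
for n,(u0,u1,v0,v1) in dict(top=(295,405,230,335),scene=(320,445,220,335)).items():
    im,K,T=cam(n); cv2.imwrite(f"pics/{n}3.png",cv2.resize(im[v0:v1,u0:u1],None,fx=5,fy=5,interpolation=cv2.INTER_CUBIC))
    for k,m in masks(im).items():
        q=np.zeros_like(m); q[v0:v1,u0:u1]=m[v0:v1,u0:u1]; print(n,k,[(b,plane(b[2],K,T,.047).round(4)) for b in blobs(q,3)])
E
```

```text
top red [((np.int32(3), [361, 275, 3, 1], [362.0, 275.0]), array([ 0.5547, -0.0421,  0.047 ])), ((np.int32(8), [365, 274, 3, 6], [365.9, 276.1]), array([ 0.5526, -0.0504,  0.047 ]))]
top yel [((np.int32(123), [363, 245, 11, 28], [368.6, 258.6]), array([ 0.5903, -0.0561,  0.047 ]))]
top grn [((np.int32(10), [381, 297, 5, 3], [383.0, 297.7]), array([ 0.5074, -0.087 ,  0.047 ])), ((np.int32(11), [386, 296, 5, 5], [388.7, 298.1]), array([ 0.5068, -0.0991,  0.047 ])), ((np.int32(6), [381, 300, 4, 2], [382.8, 300.7]), array([ 0.5011, -0.0865,  0.047 ]))]
scene red []
scene yel [((np.int32(120), [360, 234, 26, 16], [373.8, 241.3]), array([ 0.5893, -0.0545,  0.047 ]))]
scene grn [((np.int32(34), [418, 243, 8, 9], [421.5, 247.0]), array([ 0.521 , -0.1122,  0.047 ])), ((np.int32(3), [421, 253, 2, 3], [421.3, 254.0]), array([ 0.5099, -0.0988,  0.047 ]))]
```

View pics/top3.png

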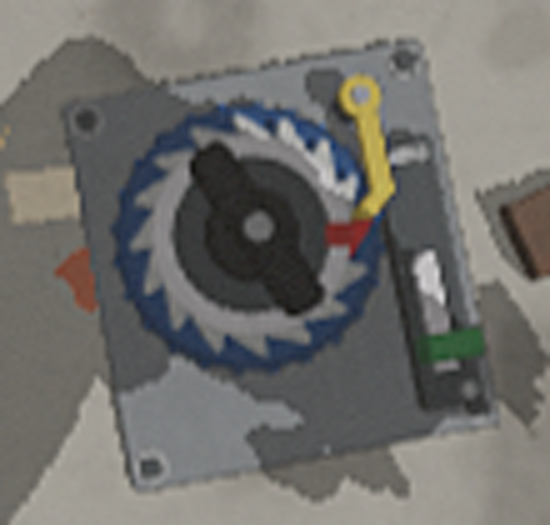

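View pics/scene3.png

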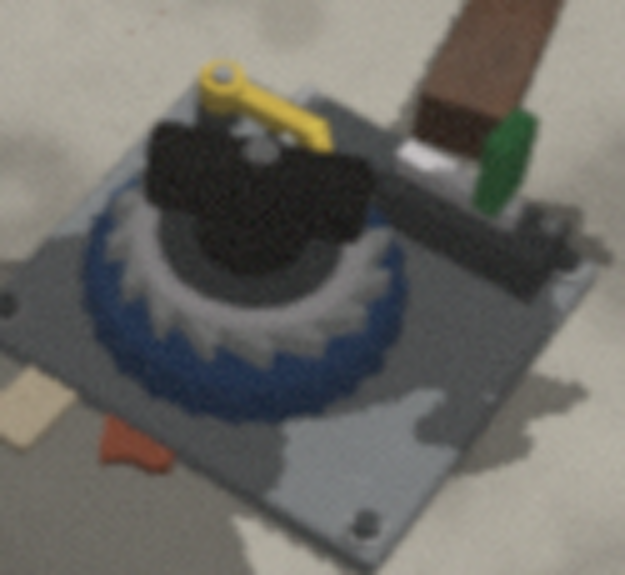

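The red tooth is at (350,235) in the top crop, right beside the beak at (368,212) on its -x side, with the pawl down, so it is caught. The green tab is at (452,346). Next is the lock.

Emit:
apply_moves(moves=[3.29,2.88,0,0,0,1.237,3.29,2.88,0,0,0,1.237,3.29,2.88,0,0,0,1.237,3.29,2.88,0,0,0,1.237,3.29,2.88,0,0,0,1.237,3.29,2.88,0,0,0,1.237,3.29,2.88,0,0,0,1.237,3.29,2.88,0,0,0,1.237,3.29,2.88,0,0,0,1.237,3.29,2.88,0,0,0,1.237,3.29,2.88,0,0,0,1.237,3.29,2.88,0,0,0,1.237,3.29,2.88,-1,0,0,1.237,3.29,2.88,-2,0,0,1.237,3.29,2.88,-3,0,0,1.237,3.29,2.88,-3.6,0,0,1.237,3.29,2.88,-4,0,0,1.237,3.29,2.88,-4.16,0,0,1.237,3.29,2.88,-4.16,0,0,1.237])

```text
clock: 9.05
tcp_pos: [0.5079, -0.0824, 0.0657]
orientation: [-0.001, 0.631, 0.775, -0.0]
wrist_force: [-0.2, -1.0, 0.7]
finger_gap: 0.0596
grip_force: 0.0
```

```bash
python3 - <<'E'
from h import *
im,K,T=cam("scene"); cv2.imwrite("pics/s4.png",cv2.resize(im[180:330,310:510],None,fx=4,fy=4,interpolation=cv2.INTER_CUBIC))
s=status.get_state(); print(s["tcp_pos"],s["wrist_force"]); q=s["orientation"];print(2*np.arctan2(q[2],q[1]))
E
```

```text
[ 0.50844585 -0.08264883  0.06657152] [ 0.35098741  0.06024823 -0.42093486]
1.7752130799950234
```

View pics/s4.png

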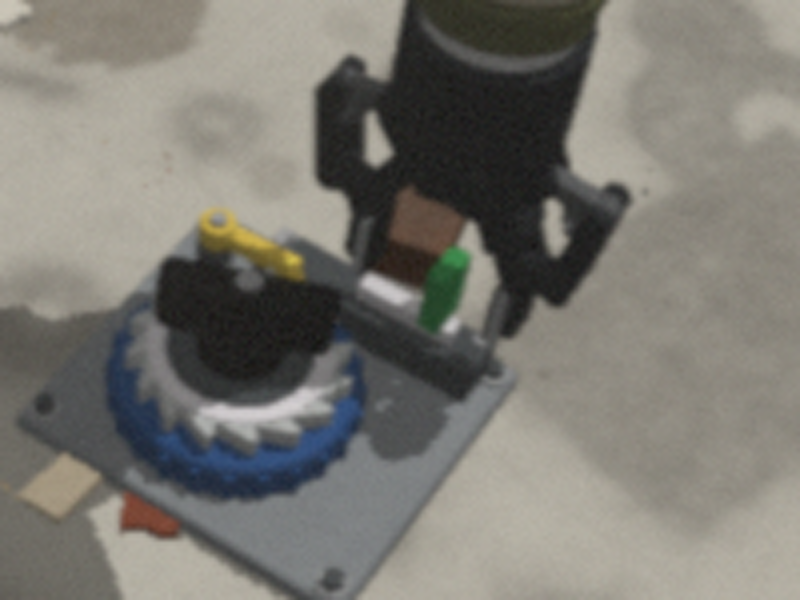

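The fingers straddle the green tab at (445,290), clear of the pawl and the plate. I'll centre, close and slide.

Emit:
apply_moves(moves=[-0.1,-0.14,0,0,0,0,-0.1,-0.14,0,0,0,0,-0.1,-0.14,0,0,0,0,-0.1,-0.14,0,0,0,0,-0.1,-0.14,0,0,0,0,-0.1,-0.14,0,0,0,0,-0.1,-0.14,0,0,0,0,-0.1,-0.14,0,0,0,0,-0.1,-0.14,0,0,0,0,-0.1,-0.14,0,0,0,0], claw=0, newtons=30)

```text
clock: 9.93
tcp_pos: [0.5061, -0.0867, 0.0672]
orientation: [0.001, 0.631, 0.776, 0.0]
wrist_force: [0.2, -0.6, 6.2]
finger_gap: 0.0116
grip_force: 32.0
```

Emit:
apply_moves(moves=[0.15,0.03,0,0,0,0,0.3,0.06,0,0,0,0,0.45,0.09,0,0,0,0,0.6,0.12,0,0,0,0,0.75,0.15,0,0,0,0,0.9,0.18,0,0,0,0,0.98,0.2,0,0,0,0,0.98,0.2,0,0,0,0,0.98,0.2,0,0,0,0])

```text
clock: 10.68
tcp_pos: [0.5312, -0.0815, 0.0672]
orientation: [0.001, 0.631, 0.776, 0.001]
wrist_force: [0.9, -0.3, 5.2]
finger_gap: 0.0116
grip_force: 31.9
```

Moving on in small steps, watching for the stop.

Emit:
apply_moves(moves=[0.05,0.01,0,0,0,0,0.1,0.02,0,0,0,0,0.15,0.03,0,0,0,0,0.2,0.04,0,0,0,0,0.2,0.04,0,0,0,0])

```text
clock: 11.1
tcp_pos: [0.5358, -0.0805, 0.0672]
orientation: [0.001, 0.631, 0.776, 0.0]
wrist_force: [-0.7, 0.7, 7.0]
finger_gap: 0.0117
grip_force: 32.1
```

Emit:
apply_moves(moves=[0.05,0.01,0,0,0,0,0.1,0.02,0,0,0,0,0.15,0.03,0,0,0,0,0.15,0.03,0,0,0,0])

```text
clock: 11.43
tcp_pos: [0.5395, -0.0797, 0.0672]
orientation: [0.001, 0.631, 0.776, 0.0]
wrist_force: [-0.6, 1.1, 6.0]
finger_gap: 0.0116
grip_force: 32.1
```

Emit:
apply_moves(moves=[0.05,0.01,0,0,0,0,0.1,0.02,0,0,0,0,0.15,0.03,0,0,0,0,0.15,0.03,0,0,0,0])

```text
clock: 11.77
tcp_pos: [0.5432, -0.0789, 0.0672]
orientation: [0.001, 0.631, 0.776, 0.0]
wrist_force: [-0.2, 0.9, 5.8]
finger_gap: 0.0115
grip_force: 32.1
```

Emit:
apply_moves(moves=[0.04,0.01,0,0,0,0,0.08,0.02,0,0,0,0,0.08,0.02,0,0,0,0])

```text
clock: 12.02
tcp_pos: [0.5444, -0.0787, 0.0672]
orientation: [0.0, 0.631, 0.776, -0.0]
wrist_force: [-3.3, -0.3, 8.2]
finger_gap: 0.0114
grip_force: 32.4
```

Emit:
apply_moves(moves=[0.04,0.01,0,0,0,0,0.08,0.02,0,0,0,0,0.08,0.02,0,0,0,0])

```text
clock: 12.27
tcp_pos: [0.5446, -0.0786, 0.0671]
orientation: [-0.001, 0.631, 0.776, -0.002]
wrist_force: [-7.8, -2.4, 12.6]
finger_gap: 0.0111
grip_force: 33.0
```

Emit:
apply_moves(moves=[0.06,0.01,0,0,0,0,0.06,0.01,0,0,0,0])

```text
clock: 12.43
tcp_pos: [0.5447, -0.0786, 0.0671]
orientation: [-0.001, 0.631, 0.775, -0.003]
wrist_force: [-13.2, -3.7, 16.6]
finger_gap: 0.0113
grip_force: 33.4
```

Emit:
apply_moves(moves=[0,0,0,0,0,0,0,0,0,0,0,0,0,0,0,0,0,0,0,0,0,0,0,0,0,0,0,0,0,0,0,0,1,0,0,0,0,0,2,0,0,0,0,0,3,0,0,0,0,0,4,0,0,0,-1,-1,5,0,0,0,-2,-3,5,0,0,0,-3,-4.5,5,0,0,0,-4,-6,5,0,0,0,-5,-7,5,0,0,0,-5,-7,5,0,0,0,-5,-7,5,0,0,0], claw=60)

```text
clock: 13.77
tcp_pos: [0.4211, -0.2552, 0.1913]
orientation: [0.0, 0.633, 0.774, -0.0]
wrist_force: [-0.0, -0.3, 0.3]
finger_gap: 0.0514
grip_force: 0.0
```

```bash
python3 - <<'E'
from m import *
im,K,T=cam("top"); cv2.imwrite("pics/t5.png",cv2.resize(im[190:335,225:445],None,fx=3.6,fy=3.6,interpolation=cv2.INTER_CUBIC))
m=masks(im)["grn"]; q=np.zeros_like(m); q[230:335,295:405]=m[230:335,295:405]; print([(b,plane(b[2],K,T,.085).round(4)) for b in blobs(q,3)])
s=status.get_state(); print(s["clock"],s["tcp_pos"],s["qvel"].round(3))
E
```

```text
[((np.int32(8), [384, 277, 3, 4], [385.2, 278.0]), array([ 0.547 , -0.0859,  0.085 ])), ((np.int32(20), [376, 278, 8, 5], [379.6, 279.9]), array([ 0.5428, -0.0744,  0.085 ]))]
13.8167 [ 0.42220244 -0.2538446   0.19129563] [0.052 0.006 0.007 0.002 0.011 0.013]
```

View pics/t5.png

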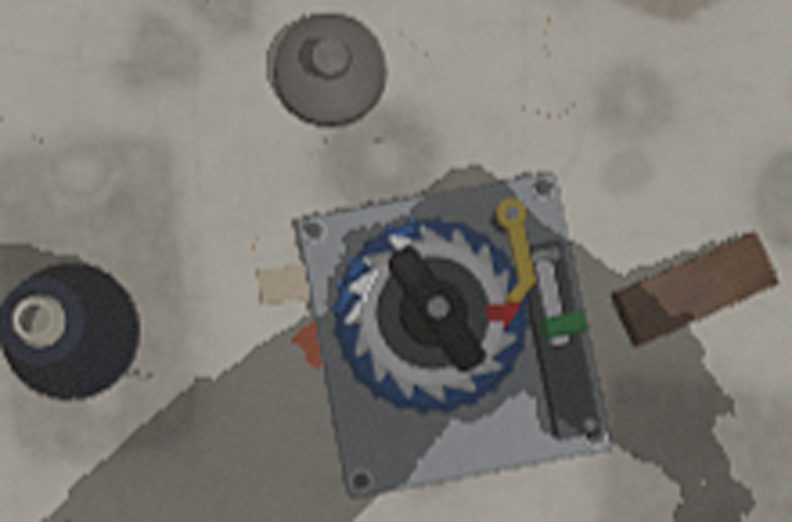

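The red tooth at (505,313) rests behind the beak at (520,298). The tab is at (563,323), about 40 mm on from where it started. The cone, weight and wedge have not moved.

```bash
python3 -c "
from workcell import job; print(job.hand_in())"
```

```text
the job is handed in; nothing more can be done
None
```

The balancer is wound five teeth so the pawl holds it by the red tooth, the green-tabbed lock is fully home against its stop, the cone, weight and wedge were left in place, and the job was handed in at about 14 s.

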